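Park the index plunger and close the stop on an odd-length batten

ROBOT

A 7-joint arm with a two-finger parallel gripper is mounted at the origin on the work surface. World frame = base frame: x ahead of the robot, y to its left, z up, the work surface at z = 0. Lengths are in m, angles in rad, forces in N, time in s.
With the tool pointing down it reaches from about 0.35 to 0.9 m from the base axis. Payload 8.1 kg.
Tool frame: the origin (TCP) lies midway between the tips of the shut fingers; the grasp point (between the pads) lies arm.grasp_offset behind it (arm.grasp_offset is the distance from the TCP to the grasp point, in m); z points along the fingers, y is the line along which they close (so a half turn about z gives the same grasp; the last joint's range is limited). The gripper opens to 92 mm and grips with 3 to 60 N. Pads are 19 mm wide; open, the fingers measure 130 mm over their backs; the gripper's body (75 mm by 190 mm) begins 47 mm behind the grasp point.
Start: joints at [1.064, 0.434, 0.025, 1.573, -0.012, 1.134, -0.075], TCP at [0.246, -0.575, 0.227] pointing down, gripper open.
Joint ranges: [-2.62, 2.62], [-0.44, 2.09], [-1.27, 1.32], [0.08, 2.57], [-1.32, 4.46], [0.12, 2], [-2.74, 2.74]. Speed limits (rad/s): [2.22, 2.22, 3.01, 3.01, 3.14, 3.14, 3.14].

INTERFACE

Orientations are given as a rotation vector (axis times angle).
In Python, from cell import observe, imaging, arm gives the robot as it stands.
- The arm moves only by the tool apply_moves, never from a script. Its argument "commands" is a list of rows, each a list of 5 numbers: the opening in per cent of the stroke, from 0 (shut) to 100 (fully open), then the shift along the world's x, y, z in units of 0.06 m (1.0 is 0.06 m), then the turn about the world's z in units of 0.5 rad (1.0 is 0.5 rad). A call has 1 to 12 rows; each row shifts and turns the commanded pose from where the row before left it; what a row does not reach is not made up. A row lasts 1/8 s, in which the tool goes at most 62.5 mm and 10.7 degrees, less where a joint would pass 70% of its speed; a pose out of reach is approached as far as the arm can. A call with a number of a shift or a turn outside -1 to 1 is refused whole. A call with a gripper value outside its range is refused whole. The fingers move at their own pace and stop on an object; "newtons" is the grip in N (left out, the last holds). Time passes only in rows, so rows that do not move let the fingers close. It gives the time, the measured TCP pose, the force, the opening and the grip force at its end, in the units of the state.
- observe(): the state, without advancing time (a new reading comes with each control period).
- imaging.get_image(name): name is "side" or "top"; returns (picture, depth): 400x640x3 uint8, red, green, blue; 400x640 float32, m along the optical axis (not along the pixel's ray), 0 where there is no reading.
- imaging.camera_params(name): a dict with "camera_matrix" (3x3 intrinsics, pixels), "origin" and "rotation" of the camera in the world. Camera axes: x right, y up, looking along -z (the intrinsics and any distortion apply to the point x, -y, -z); pixel columns grow to the right and rows downward; lengths in m; the calibration is good to about 2 mm. A picture is of the moment at which its call begins. camera_params takes no time and is no camera call.
- arm.sign_off(): hands the job in; it is judged then, once.
The state is a dict: "clock": time; "joints": joint angles; "dq": joint speeds; "joint_efforts": joint torques, N m; "position": TCP position; "ee_rot": TCP orientation; "force": force on the tool from outside, world axes, zero at the start; "ft_torque": the same for the moment, N m; "width": opening from 0.0 (shut) to 1.0 (fully open); "gripper_force": force on a finger pad.
Only numpy, scipy, OpenCV 4.12 (cv2) and the standard library are available. Lean on these libraries where they do the work, as an engineer would, in place of code of your own. Each camera call takes 0.05 s, during which the arm holds its last target. There are 200 camera calls.

TASK

The batten in the drilling jig is an odd length that falls between the index holes of the stop. Without forcing it, pull the stop's plunger knob right up, twist it clockwise (seen from above) into its rest notch and let it settle so that it stays up by itself; then slide the stop along the fence and gently push the batten with it until you feel it seat fully home against the end shoe under the bush plate. Leave the stop touching the batten's end, the plunger still parked, and everything else where it is.

Things in the scene. Friction and masses are not known exactly. Their poses are not given: they have to be found in the camera images.
- jig: Drilling jig, fixed to the table: plywood deck 175 x 540 x 18 mm; a 40 x 40 mm aluminium fence lies along its robot side, top 58 mm above the table, with a steel index strip (9 mm holes every 25 mm) on it, top 64 mm. Origin on the table at mid-length, 30 mm to +x of the fence's centre line. y along the fence, from end shoe to stop; x across the deck, away from the fence; z up.
- knob_grip (a point): Centre of the plunger's round black knob: 32 mm diameter, 20 mm high, axis upright, centre 117 mm above the table at the start. Grasp it from above in any direction. Below it are a steel cross pin (26 mm long) and a slotted sleeve (23 mm diameter), on the stop's saddle, 60 mm along the fence, 56 mm across plus a ledge to +x, its top 37 mm below this point at the start.
- plunger (a joint): How far the plunger is pulled up (m). 0: nose in an index hole, stop locked (1 mm play). Its spring pulls down with 10 N at 0, 17 N at the top stop, 14 mm up, which is felt as a hard rise in force: keep below 30 N on it. The nose is free from 5 mm up; the cross pin leaves its slot, and the knob can turn, from 12 mm up. In the rest notch it reads 8 to 9 mm.
- knob (a joint): How far the knob is turned (rad), growing clockwise seen from above. Near 0 at the start; it turns only when pulled up, and only clockwise. The rest notch is 1.31 rad (75 degrees) round, with a wall just past it (do not turn against sleeve or wall with over 0.3 N m); lowered there, the pin drops 3 mm below the ledge it slid over and the spring holds it.
- stop (a joint): How far the stop has slid along the fence towards the end shoe (m): 0 at the start, at most 0.17. A sprung gib gives it about 8 N of drag and holds it where it is left. Move it by its parked knob or by its saddle; seat the batten with some 3 to 10 N beyond that drag (never over 25 N on the batten).
- stop_face (a point): Point on the face of the stop's steel foot that meets the batten, 30 mm above the table (12 mm above the deck), on the batten's centre line. The face looks towards the shoe (-y of the jig), is 36 mm wide and reaches down to 3 mm above the deck. From the knob's axis it lies 30 mm towards the shoe and 40 mm to +x of the jig.
- jig_head: Jig head, screwed to the deck at a different place each time: a steel end shoe, 26 mm high, under an aluminium bush plate with two dark drill bushes; the plate reaches 34 mm over the batten's end, 6 mm above it, its top 56 mm above the table. Axes as the jig's; origin on the deck, in the plane of the shoe's face.
- shoe_face (a point): Point on the shoe's upright face that the batten's end must meet, 10 mm above the deck, on the batten's centre line. The line from stop_face to this point runs along the fence.
- batten: Plain softwood batten lying flat on the deck along the fence, between shoe and stop: 40 mm wide, 20 mm high, 180 mm long, 50 to 115 g. Origin: centre of its underside; y axis: its length. It starts 1 to 3 mm off the fence, its end 3 to 10 mm short of the shoe.
- offcut: A short offcut, 22 x 75 x 20 mm, lying on the deck's open side. Leave it.
- pencil: A flat carpenter's pencil, 175 mm long, lying on the deck beside the batten. Leave it.
Mind the look-alikes: they are no part of the job. What is shaped like the batten but green, purple or turquoise is not meant.

How it is judged:
By the outcome, as a careful person would: the job done as asked, in the order asked, and still so for the second after the job is handed in, with the robot touching nothing.
It also fails if it takes over 64 s, if anything falls off the work surface, if the arm or the gripper's body presses on something with over 40 N, if the wrist force passes 120 N, or if a joint passes its speed limit or range.

## Working session

There is one attempt and no reset: what is moved stays moved. The work goes in short steps, Python scripts to look and compute and a tool call to move; the robot and the scene stay as the last step left them, time stands still between calls to the robot, and variables do not carry over. Pictures are saved under pics/ and viewed, at most 10 in all, crops included, and the job is handed in when it is done.

Besides the shell and the picture viewer there is one more tool, called after ">>>" in YAML: its name, and indented under it one key for each argument. apply_moves: Moves the arm, as the interface text tells. Its arguments: {"type":"object","properties":{"commands":{"type":"array"},"newtons":{"type":"number"}},"required":["commands"]}

```bash
mkdir -p pics; ls
cat > h.py <<'E'
import numpy as np, cv2
from cell import observe, imaging, arm
def cam(n):
    p=imaging.camera_params(n); return np.array(p["camera_matrix"]),np.array(p["origin"]),np.array(p["rotation"]),p
def ray(n,u,v):
    K,o,R,_=cam(n)
    if R.shape!=(3,3): R=cv2.Rodrigues(R)[0]
    d=np.linalg.inv(K)@[u,v,1]; return o,R@(d*[1,-1,-1])
def plane(n,u,v,z):
    o,d=ray(n,u,v); return o+d*(z-o[2])/d[2]
def proj(n,P):
    K,o,R,_=cam(n); q=K@((R.T@(np.array(P)-o))*[1,-1,-1]); return q[:2]/q[2]
def cloud(n,D):
    K,o,R,_=cam(n); v,u=np.mgrid[:400,:640]
    d=np.stack([u,v,np.ones_like(u)],-1)@np.linalg.inv(K).T*[1,-1,-1]
    return o+(d*D[...,None])@R.T
E
python3 - <<'E'
from h import *
for n in("side","top"):
    I,D=imaging.get_image(n); cv2.imwrite(f"pics/{n}0.png",I[...,::-1]); np.savez(f"{n}0.npz",I=I,D=D)
    print(imaging.camera_params(n))
print(observe(), arm.grasp_offset)
E
```

```text
pics
{'camera_matrix': array([[503.10925994,   0.        , 317.15449351],
       [  0.        , 503.10925994, 198.33914563],
       [  0.        ,   0.        ,   1.        ]]), 'origin': array([-0.11520649,  1.0443327 ,  1.11247621]), 'rotation': array([ 0.30608193, -1.09809275, -2.36837349])}
{'camera_matrix': array([[437.9520351 ,   0.        , 315.64628823],
       [  0.        , 437.9520351 , 199.89979163],
       [  0.        ,   0.        ,   1.        ]]), 'origin': array([0.27468603, 0.0330711 , 1.17560079]), 'rotation': array([ 0.172891  , -0.18354252, -1.62043477])}
{'clock': 0.1, 'joints': array([ 1.06441436,  0.43517756,  0.02497052,  1.57395448, -0.01160859,
        1.13398457, -0.07508468]), 'dq': array([-0.00136092, -0.00025075, -0.00112298, -0.002451  , -0.00121796,
        0.00136077,  0.00030123]), 'joint_efforts': array([ 2.83193862e-03, -6.69130754e+01,  9.87974927e-01, -3.15148401e+01,
       -6.04691589e-02,  3.74228752e-02,  1.10623660e-05]), 'position': array([ 0.24535174, -0.5743632 ,  0.2260283 ]), 'ee_rot': array([-3.07650575e+00, -6.29610425e-01,  6.13358905e-04]), 'force': array([-0.53777245,  0.50442832, -0.03414713]), 'ft_torque': array([-0.02848367, -0.01457757,  0.01808263]), 'gripper_force': 0.0, 'width': 0.9966720396397534} 0.0188
```

View pics/side0.png

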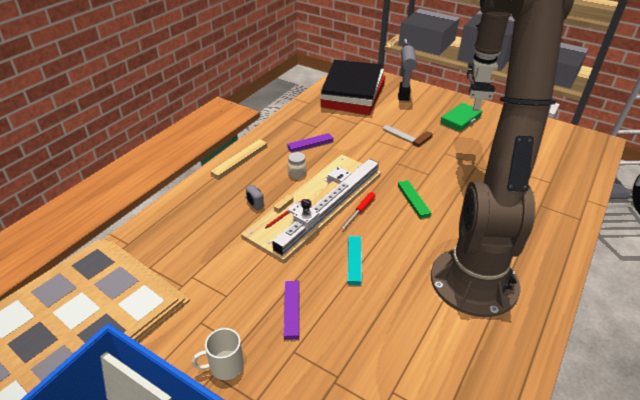

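View pics/top0.png

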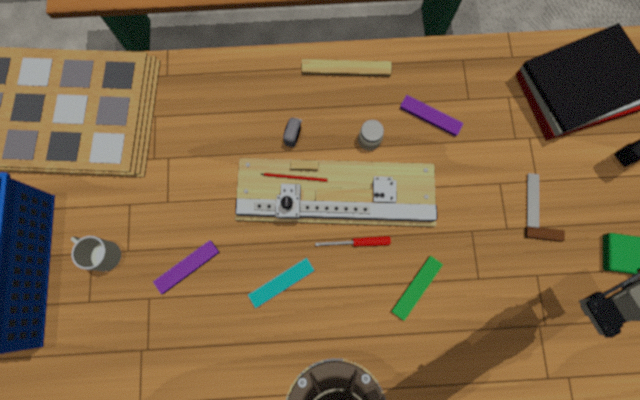

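The side view shows the jig in the middle with the knob at about (306,206). In the top view the knob is at (287,203), the bush plate at (384,189), and the fence runs along v≈208, with the shoe end towards -y.

```bash
sed -i 's/np.array(p\["rotation"\]),p/cv2.Rodrigues(np.array(p["rotation"]))[0],p/' h.py
python3 - <<'E'
from h import *
z={n:np.load(n+"0.npz") for n in("side","top")}
c={}
for n,(u0,v0) in dict(side=(306,206),top=(287,203)).items():
    I=z[n]["I"].astype(int); C=cloud(n,z[n]["D"])
    m=(I.max(2)<75); w=np.zeros_like(m); w[v0-12:v0+13,u0-12:u0+13]=1; m&=w
    k,l,s,cc=cv2.connectedComponentsWithStats(m.astype(np.uint8)); j=1+s[1:,4].argmax()
    P=C[l==j]; print(n,s[j],cc[j],"depth med",np.median(P,0),P.max(0),P.min(0))
    q=P[P[:,2]>np.percentile(P[:,2],60)]; print(" top mean",q.mean(0),len(q)); c[n]=cc[j]
    print(" plane .117",plane(n,*cc[j],.117), "top .127",plane(n,*cc[j],.127))
# fence direction: top depth points in height 0.06-0.07 / deck edge by HSV
C=cloud("top",z["top"]["D"]); 
sub=(C[...,2]>.045)&(C[...,2]<.072)&(C[...,0]>.35)&(C[...,0]<.6)&(abs(C[...,1])<.4)
k,l,s,cc=cv2.connectedComponentsWithStats(sub.astype(np.uint8))
for j in range(1,k):
    if s[j,4]>80:
        P=C[l==j]; r=cv2.minAreaRect(P[:,:2].astype(np.float32)); print(s[j],r,np.median(P[:,2]))
        vx=cv2.fitLine(P[:,:2].astype(np.float32),cv2.DIST_HUBER,0,.01,.01).ravel(); print(vx)
crop=[]
for n,(u,v,a,b) in dict(side=(225,145,170,115),top=(225,150,220,85)).items():
    crop.append(cv2.resize(z[n]["I"][v:v+b,u:u+a,::-1],(780,int(b*780/a)),interpolation=cv2.INTER_CUBIC))
cv2.imwrite("pics/c.png",crop[1])
E
```

```text
side [301 200  10  15  91] [305.68131868 206.50549451] depth med [0.51110687 0.09979533 0.12387848] [0.52676345 0.11174841 0.13301261] [0.49764967 0.0821018  0.08316231]
 top mean [0.51245521 0.09749744 0.12788503] 36
 plane .117 [0.51020887 0.10066121 0.117     ] top .127 [0.5039263 0.1101408 0.127    ]
top [281 197  11  13 104] [286.36538462 202.94230769] depth med [0.5107329  0.09047194 0.12777285] [0.52597565 0.10435366 0.13547185] [0.50007233 0.0792851  0.08297407]
 top mean [0.51444457 0.09156263 0.12961898] 42
 plane .117 [0.51332526 0.09171019 0.117     ] top .127 [0.51107097 0.09115626 0.127     ]
[ 299  179  138   41 2727] ((0.5291268825531006, -0.11825822293758392), (0.3574603199958801, 0.10530564934015274), 84.98931884765625) 0.059462229136935774
[ 0.06494557  0.9978888   0.5001228  -0.1200119 ]
[235 198  41  17 647] ((0.523534893989563, 0.17657968401908875), (0.106341652572155, 0.04104761406779289), 85.05361938476562) 0.059691102258647044
[0.10083717 0.99490297 0.52205515 0.17643163]
```

View pics/c.png

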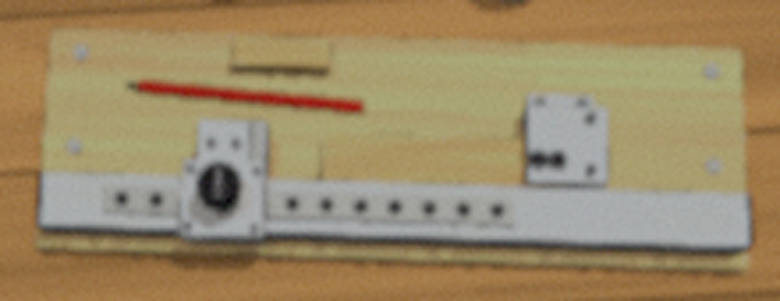

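Run:
```python
from h import *
h=[(121,198),(156,199.5),(292,203.5),(327,205.5),(361,206.5),(395,207.5),(429,209),(463,210),(497,210)]
P=np.array([plane("top",225+(u+.5)/3.545-.5,150+(v+.5)/3.545-.5,.064) for u,v in h])
print(P.round(4)); n=np.array([0,1,5,6,7,8,9,10,11])
cx=np.polyfit(n,P[:,0],1);cy=np.polyfit(n,P[:,1],1);print(cx,cy,np.hypot(cx[0],cy[0]),"angle",np.arctan2(-cx[0],-cy[0]))
for k in(2,3,4):print(k,np.polyval(cx,k),np.polyval(cy,k), proj("top",[np.polyval(cx,k),np.polyval(cy,k),.117]),proj("side",[np.polyval(cx,k),np.polyval(cy,k),.117]))
f=lambda u,v,z:plane("top",225+(u+.5)/3.545-.5,150+(v+.5)/3.545-.5,z).round(4)
print("batten end",f(322,160,.038),"plate left edge",f(526,97,.056),f(524,183,.056),"deck/fence corners",f(40,228,.058),f(748,247,.058),f(42,172,.058),f(748,193,.058))
I=np.load("side0.npz")["I"][145:260,225:395,::-1]
cv2.imwrite("pics/d.png",cv2.resize(I,(780,528),interpolation=cv2.INTER_CUBIC))
```

```text
[[ 0.5226  0.1665  0.064 ]
 [ 0.52    0.1409  0.064 ]
 [ 0.5113  0.0416  0.064 ]
 [ 0.5084  0.0162  0.064 ]
 [ 0.5062 -0.0086  0.064 ]
 [ 0.504  -0.0334  0.064 ]
 [ 0.5015 -0.0582  0.064 ]
 [ 0.4993 -0.0829  0.064 ]
 [ 0.4979 -0.1077  0.064 ]]
[-0.00228476  0.52238004] [-0.02491351  0.16603559] 0.025018058323150634 angle 0.09145194073814618
2 0.5178105184637369 0.11620856854642829 [276.40763441 201.72929732] [300.68944412 208.48799238]
3 0.515525756338615 0.09129505606239313 [286.49528511 202.06706996] [305.90895977 204.14727136]
4 0.5132409942134931 0.06638154357835799 [296.58636365 202.40495737] [311.0247399 199.8928202]
batten end [0.549  0.0175 0.038 ] plate left edge [ 0.5844 -0.1375  0.056 ] [ 0.5187 -0.1304  0.056 ] deck/fence corners [0.5048 0.2271 0.058 ] [ 0.4611 -0.2895  0.058 ] [0.5469 0.2249 0.058 ] [ 0.5013 -0.2942  0.058 ]
```

View pics/d.png

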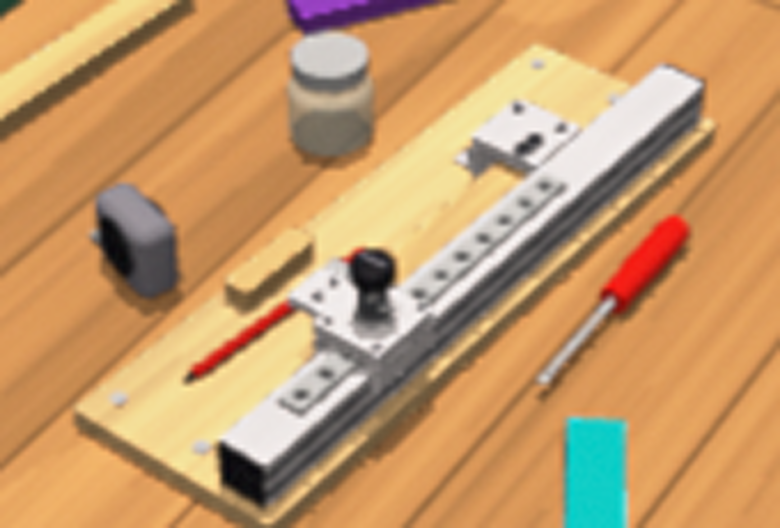

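The knob sits on hole 3 of the strip, at about (0.5145, 0.0915), and both views agree. The fence direction is 0.0915 rad from y, and I expect about 44 mm of stop travel. Moving above the knob now.

>>> apply_moves:
  commands:
    - [70,0.187,0.462,0,0.07]
    - [70,0.187,0.462,0,0.07]
    - [70,0.187,0.462,0,0.07]
    - [70,0.187,0.462,0,0.07]
    - [70,0.187,0.462,0,0.07]
    - [70,0.187,0.462,0,0.07]
    - [70,0.187,0.462,0,0.07]
    - [70,0.187,0.462,0,0.07]
    - [70,0.187,0.462,0,0.07]
    - [70,0.187,0.462,0,0.07]
    - [70,0.187,0.462,0,0.07]
    - [70,0.187,0.462,0,0.07]
  newtons: 40

```text
clock: 1.6
position: [0.3808, -0.2403, 0.2268]
ee_rot: [2.877, 1.261, 0.0]
force: [-0.0, 0.3, 0.9]
width: 0.7
gripper_force: 0.0
```

>>> apply_moves:
  commands:
    - [70,0.187,0.462,0,0.07]
    - [70,0.187,0.462,0,0.07]
    - [70,0.187,0.462,0,0.07]
    - [70,0.187,0.462,0,0.07]
    - [70,0.187,0.462,0,0.07]
    - [70,0.187,0.462,0,0.07]
    - [70,0.187,0.462,0,0.07]
    - [70,0.187,0.462,0,0.07]
    - [70,0.187,0.462,0,0.07]
    - [70,0.187,0.462,0,0.07]
    - [70,0.187,0.462,0,0.07]
    - [70,0.187,0.462,0,0.07]

```text
clock: 3.1
position: [0.5147, 0.0924, 0.2268]
ee_rot: [2.551, 1.833, 0.0]
force: [-0.2, -0.7, -0.4]
width: 0.698
gripper_force: 0.0
```

Run:
```python
from h import *
o=observe();print(o["position"],o["force"],o["joints"].round(3),cv2.Rodrigues(o["ee_rot"])[0].round(3))
```

```text
[0.51468413 0.09243103 0.22676187] [-0.23173571 -0.74178462 -0.42055271] [ 0.119  0.319 -0.51   1.788  0.175  1.079 -0.778] [[ 0.319  0.948  0.   ]
 [ 0.948 -0.319 -0.   ]
 [-0.     0.    -1.   ]]
```

>>> apply_moves:
  commands:
    - [70,0,-0.015,-0.2,0]
    - [70,0,0,-0.25,0]
    - [70,0,0,-0.25,0]
    - [70,0,0,-0.25,0]
    - [70,0,0,-0.25,0]
    - [70,0,0,-0.25,0]
    - [70,0,0,-0.2,0]
    - [70,0,0,-0.2,0]
    - [70,0,0,-0.15,0]
    - [70,0,0,-0.1,0]
    - [70,0,0,-0.05,0]
    - [70,0,0,0,0]

```text
clock: 4.6
position: [0.5149, 0.0897, 0.0978]
ee_rot: [2.553, 1.83, 0.0]
force: [-0.2, -0.1, 0.1]
width: 0.697
gripper_force: 0.0
```

>>> apply_moves:
  commands:
    - [45,0,0,0,0]
    - [42,0,0,0,0]
    - [39,0,0,0,0]
    - [36,0,0,0,0]
    - [34,0,0,0,0]
    - [30,0,0,0,0]
    - [30,0,0,0,0]
  newtons: 4

```text
clock: 5.48
position: [0.5147, 0.0897, 0.0978]
ee_rot: [-2.553, -1.83, 0.0]
force: [-1.8, 0.6, 2.4]
width: 0.349
gripper_force: 4.0
```

>>> apply_moves:
  commands:
    - [20,0,0,0,0]
    - [20,0,0,0,0]
    - [20,0,0,0,0]
  newtons: 40

```text
clock: 5.85
position: [0.5147, 0.0897, 0.0977]
ee_rot: [-2.553, -1.83, 0.0]
force: [-2.8, 0.2, 3.5]
width: 0.336
gripper_force: 40.0
```

>>> apply_moves:
  commands:
    - [20,0,0,0.02,0]
    - [20,0,0,0.02,0]
    - [20,0,0,0.02,0]
    - [20,0,0,0,0]

```text
clock: 6.35
position: [0.5146, 0.0896, 0.101]
ee_rot: [-2.553, -1.83, 0.001]
force: [0.5, 2.9, -12.7]
width: 0.337
gripper_force: 40.0
```

>>> apply_moves:
  commands:
    - [20,0,0,0.03,0]
    - [20,0,0,0.03,0]
    - [20,0,0,0.03,0]
    - [20,0,0,0.03,0]
    - [20,0,0,0.015,0]
    - [20,0,0,0,0]

```text
clock: 7.1
position: [0.5146, 0.0896, 0.1093]
ee_rot: [-2.553, -1.83, 0.001]
force: [0.6, 2.7, -16.3]
width: 0.337
gripper_force: 40.0
```

>>> apply_moves:
  commands:
    - [20,0,0,0.01,0]
    - [20,0,0,0.01,0]
    - [20,0,0,0,0]

```text
clock: 7.48
position: [0.5146, 0.0896, 0.1105]
ee_rot: [-2.553, -1.83, 0.001]
force: [-0.5, 2.2, -16.8]
width: 0.337
gripper_force: 40.0
```

>>> apply_moves:
  commands:
    - [20,0,0,0.01,0]
    - [20,0,0,0,0]

```text
clock: 7.72
position: [0.5146, 0.0896, 0.1111]
ee_rot: [-2.553, -1.83, 0.001]
force: [-1.9, 2.8, -17.6]
width: 0.336
gripper_force: 40.0
```

>>> apply_moves:
  commands:
    - [20,0,0,0,-0.05]
    - [20,0,0,0,-0.05]
    - [20,0,0,0,-0.05]
    - [20,0,0,0,-0.05]
    - [20,0,0,0,0]

```text
clock: 8.35
position: [0.5145, 0.0897, 0.1111]
ee_rot: [-2.642, -1.7, 0.001]
force: [-3.8, 3.3, -17.7]
width: 0.336
gripper_force: 40.0
```

```bash
cat > s.py <<'E'
from h import *
o=observe();R=cv2.Rodrigues(o["ee_rot"])[0];print(o["position"].round(4),o["force"].round(2),o["ft_torque"].round(3),"yaw",np.arctan2(R[1,1],R[0,1]).round(4),o["clock"],o["joints"][6].round(2))
E
python3 s.py
```

```text
[0.5145 0.0897 0.1111] [ -3.82   3.27 -17.69] [ 0.528  0.665 -0.02 ] yaw -0.4274 8.35 -0.95
```

>>> apply_moves:
  commands:
    - [20,0,0,0,-0.12]
    - [20,0,0,0,-0.12]
    - [20,0,0,0,-0.12]
    - [20,0,0,0,-0.12]
    - [20,0,0,0,-0.12]
    - [20,0,0,0,-0.12]
    - [20,0,0,0,-0.12]
    - [20,0,0,0,-0.12]
    - [20,0,0,0,0]

```text
clock: 9.48
position: [0.5138, 0.0903, 0.111]
ee_rot: [-2.969, -1.024, 0.002]
force: [-5.0, 3.5, -17.0]
width: 0.338
gripper_force: 40.0
```

```bash
python3 s.py
```

```text
[0.5138 0.0903 0.111 ] [ -4.97   3.48 -16.98] [0.917 1.13  0.031] yaw -0.9069 9.475 -1.36
```

>>> apply_moves:
  commands:
    - [20,-0.006,0.004,0,-0.12]
    - [20,-0.006,0.004,0,-0.12]
    - [20,0,0,0,-0.12]
    - [20,0,0,0,-0.12]
    - [20,0,0,0,-0.12]
    - [20,0,0,0,-0.12]
    - [20,0,0,0,-0.12]
    - [20,0,0,0,-0.12]
    - [20,0,0,0,-0.12]
    - [20,0,0,0,-0.12]
    - [20,0,0,0,0]

```text
clock: 10.85
position: [0.5133, 0.0914, 0.1111]
ee_rot: [-3.139, -0.101, 0.002]
force: [-5.1, 5.7, -17.6]
width: 0.337
gripper_force: 40.0
```

```bash
python3 s.py
```

```text
[0.5133 0.0914 0.1111] [ -5.12   5.73 -17.55] [ 1.259  0.979 -0.004] yaw -1.5062 10.85 -1.88
```

>>> apply_moves:
  commands:
    - [20,-0.005,0.006,0,-0.06]
    - [20,0,0,0,-0.06]
    - [20,0,0,0,-0.06]
    - [20,0,0,0,0]

```text
clock: 11.35
position: [0.5133, 0.0916, 0.1112]
ee_rot: [-3.14, 0.039, 0.001]
force: [-4.7, 5.5, -16.8]
width: 0.336
gripper_force: 40.0
```

```bash
python3 s.py
```

```text
[0.5133 0.0916 0.1112] [ -4.66   5.47 -16.78] [ 1.107  0.877 -0.018] yaw -1.5958 11.35 -1.96
```

>>> apply_moves:
  commands:
    - [20,0,0,0,-0.04]
    - [20,0,0,0,-0.04]
    - [20,0,0,0,0]

```text
clock: 11.72
position: [0.5133, 0.0917, 0.1112]
ee_rot: [-3.139, 0.102, 0.001]
force: [-3.5, 4.9, -16.6]
width: 0.337
gripper_force: 40.0
```

```bash
python3 s.py
```

```text
[0.5133 0.0917 0.1112] [ -3.52   4.85 -16.61] [1.223 0.827 0.025] yaw -1.6357 11.725 -1.99
```

>>> apply_moves:
  commands:
    - [20,0,0,-0.015,0]
    - [20,0,0,-0.015,0]
    - [20,0,0,-0.015,0]
    - [20,0,0,0,0]

```text
clock: 12.22
position: [0.5133, 0.0917, 0.1085]
ee_rot: [-3.139, 0.101, 0.001]
force: [-3.8, 5.3, -15.5]
width: 0.335
gripper_force: 40.0
```

```bash
python3 s.py
```

```text
[0.5133 0.0917 0.1085] [ -3.85   5.25 -15.47] [1.146 0.927 0.023] yaw -1.6354 12.225 -1.99
```

Below the ledge height and the spring is still pulling, so the pin is in the notch. I'll keep lowering until the load comes off.

>>> apply_moves:
  commands:
    - [20,0,0,-0.015,0]
    - [20,0,0,-0.015,0]
    - [20,0,0,0,0]

```text
clock: 12.6
position: [0.5133, 0.0917, 0.1069]
ee_rot: [-3.139, 0.101, 0.001]
force: [-5.0, 4.4, -14.4]
width: 0.337
gripper_force: 40.0
```

>>> apply_moves:
  commands:
    - [20,0,0,-0.012,0]
    - [20,0,0,-0.012,0]
    - [20,0,0,0,0]

```text
clock: 12.98
position: [0.5135, 0.0917, 0.1064]
ee_rot: [-3.139, 0.101, -0.0]
force: [-7.6, 3.4, -3.2]
width: 0.336
gripper_force: 40.0
```

>>> apply_moves:
  commands:
    - [36,0,0,0,0]
    - [40,0,0,0,0]
    - [45,0,0,0,0]
    - [50,0,0,0,0]
    - [50,0,0,0,0]

```text
clock: 13.6
position: [0.514, 0.0904, 0.1054]
ee_rot: [3.14, -0.104, 0.001]
force: [0.6, -0.4, -0.3]
width: 0.499
gripper_force: 0.0
```

```bash
python3 s.py
python3 - <<'E'
from h import *
I,D=imaging.get_image("side"); np.savez("s1.npz",I=I,D=D)
cv2.imwrite("pics/e.png",cv2.resize(I[145:260,225:395,::-1],(780,528),interpolation=cv2.INTER_CUBIC))
E
```

```text
[0.514  0.0904 0.1054] [ 0.6  -0.44 -0.3 ] [ 0.061  0.049 -0.01 ] yaw -1.6373 13.6 -2.0
```

View pics/e.png

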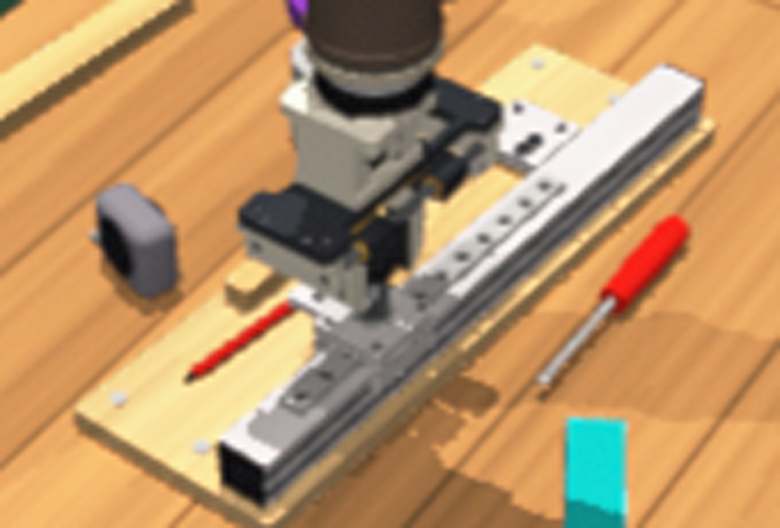

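>>> apply_moves:
  commands:
    - [45,-0.01,0.02,0.02,0]
    - [40,0,0,0,0]
    - [30,0,0,0,0]
    - [20,0,0,0,0]
    - [20,0,0,0,0]
  newtons: 25

```text
clock: 14.28
position: [0.5132, 0.0918, 0.1065]
ee_rot: [-3.14, 0.104, -0.0]
force: [-0.4, 0.6, 0.7]
width: 0.34
gripper_force: 25.0
```

```bash
python3 s.py
```

```text
[0.5132 0.0918 0.1065] [-0.36  0.62  0.73] [ 0.283  0.035 -0.018] yaw -1.6369 14.275 -2.0
```

>>> apply_moves:
  commands:
    - [20,-0.0025,-0.025,0,0]
    - [20,-0.0025,-0.025,0,0]
    - [20,-0.0025,-0.025,0,0]
    - [20,-0.0025,-0.025,0,0]

```text
clock: 14.78
position: [0.5129, 0.0879, 0.1066]
ee_rot: [-3.137, 0.101, -0.001]
force: [0.9, 8.0, -1.8]
width: 0.34
gripper_force: 25.0
```

```bash
python3 s.py
```

```text
[0.5129 0.0879 0.1066] [ 0.88  8.04 -1.79] [ 1.798 -0.107 -0.009] yaw -1.6353 14.775 -1.99
```

>>> apply_moves:
  commands:
    - [20,-0.0037,-0.04,0,0]
    - [20,-0.0037,-0.04,0,0]
    - [20,-0.0037,-0.04,0,0]
    - [20,-0.0037,-0.04,0,0]
    - [20,-0.0037,-0.04,0,0]
    - [20,-0.0037,-0.04,0,0]
    - [20,-0.0037,-0.04,0,0]
    - [20,-0.0037,-0.04,0,0]
    - [20,-0.0037,-0.04,0,0]
    - [20,-0.0037,-0.04,0,0]
    - [20,-0.0037,-0.03,0,0]

```text
clock: 16.15
position: [0.5105, 0.062, 0.1066]
ee_rot: [-3.138, 0.101, -0.001]
force: [1.5, 8.3, -1.9]
width: 0.34
gripper_force: 25.0
```

```bash
python3 s.py
```

```text
[0.5105 0.062  0.1066] [ 1.47  8.33 -1.92] [ 1.794 -0.203  0.019] yaw -1.6353 16.15 -1.94
```

Drag is 8.3 N. Slowly now, in 0.6–0.9 mm rows.

>>> apply_moves:
  commands:
    - [20,-0.0014,-0.015,0,0]
    - [20,-0.0014,-0.015,0,0]
    - [20,-0.0014,-0.015,0,0]
    - [20,-0.0014,-0.015,0,0]
    - [20,-0.0014,-0.015,0,0]
    - [20,-0.0014,-0.015,0,0]
    - [20,-0.0014,-0.015,0,0]
    - [20,-0.0014,-0.015,0,0]

```text
clock: 17.15
position: [0.5099, 0.0549, 0.1066]
ee_rot: [-3.138, 0.101, -0.001]
force: [0.9, 7.6, -2.5]
width: 0.34
gripper_force: 25.0
```

>>> apply_moves:
  commands:
    - [20,-0.0014,-0.015,0,0]
    - [20,-0.0014,-0.015,0,0]
    - [20,-0.0014,-0.015,0,0]
    - [20,-0.0014,-0.015,0,0]
    - [20,-0.0014,-0.015,0,0]

```text
clock: 17.77
position: [0.5095, 0.0504, 0.1066]
ee_rot: [-3.138, 0.101, -0.001]
force: [0.7, 8.4, -1.4]
width: 0.342
gripper_force: 25.0
```

>>> apply_moves:
  commands:
    - [20,-0.001,-0.01,0,0]
    - [20,-0.001,-0.01,0,0]
    - [20,-0.001,-0.01,0,0]

```text
clock: 18.15
position: [0.5093, 0.0488, 0.1066]
ee_rot: [-3.137, 0.101, -0.001]
force: [1.1, 9.3, -2.2]
width: 0.34
gripper_force: 25.0
```

>>> apply_moves:
  commands:
    - [20,-0.001,-0.01,0,0]
    - [20,-0.001,-0.01,0,0]
    - [20,-0.001,-0.01,0,0]

```text
clock: 18.52
position: [0.5092, 0.0469, 0.1066]
ee_rot: [-3.137, 0.101, -0.002]
force: [0.8, 8.7, -1.7]
width: 0.343
gripper_force: 25.0
```

>>> apply_moves:
  commands:
    - [20,-0.001,-0.01,0,0]
    - [20,-0.001,-0.01,0,0]

```text
clock: 18.77
position: [0.509, 0.0457, 0.1066]
ee_rot: [-3.137, 0.101, -0.002]
force: [1.1, 8.9, -2.0]
width: 0.342
gripper_force: 25.0
```

>>> apply_moves:
  commands:
    - [20,-0.001,-0.01,0,0]
    - [20,-0.001,-0.01,0,0]

```text
clock: 19.02
position: [0.5089, 0.0448, 0.1066]
ee_rot: [-3.137, 0.101, -0.002]
force: [1.3, 9.5, -2.6]
width: 0.339
gripper_force: 25.0
```

>>> apply_moves:
  commands:
    - [20,-0.001,-0.01,0,0]
    - [20,-0.001,-0.01,0,0]

```text
clock: 19.27
position: [0.5089, 0.0446, 0.1067]
ee_rot: [-3.136, 0.099, -0.002]
force: [1.7, 14.0, -3.3]
width: 0.334
gripper_force: 25.0
```

>>> apply_moves:
  commands:
    - [20,-0.001,-0.01,0,0]
    - [20,-0.001,-0.01,0,0]

```text
clock: 19.52
position: [0.5089, 0.0445, 0.1067]
ee_rot: [-3.135, 0.098, -0.002]
force: [0.6, 16.3, -3.9]
width: 0.342
gripper_force: 25.0
```

The force rises from 9 N to 16 N with no further travel. The batten is seated, about 7.5 N beyond the drag, after 47 mm of travel, close to the forecast. I'll ease the arm's load, then release.

>>> apply_moves:
  commands:
    - [20,0,0,0,0]
    - [20,0.001,0.01,0,0]
    - [20,0.001,0.01,0,0]
    - [20,0.001,0.01,0,0]
    - [20,0,0,0,0]

```text
clock: 20.15
position: [0.5089, 0.0447, 0.1066]
ee_rot: [-3.137, 0.1, -0.002]
force: [1.7, 10.7, -2.8]
width: 0.342
gripper_force: 25.0
```

```bash
python3 s.py
```

```text
[0.5089 0.0447 0.1066] [ 1.68 10.66 -2.78] [ 2.446 -0.277  0.048] yaw -1.6345 20.15 -1.9
```

>>> apply_moves:
  commands:
    - [20,0.001,0.01,0,0]
    - [20,0.001,0.01,0,0]
    - [20,0.001,0.01,0,0]
    - [20,0,0.005,0,0]
    - [20,0,0,0,0]

```text
clock: 20.78
position: [0.5089, 0.0449, 0.1066]
ee_rot: [-3.139, 0.102, -0.001]
force: [0.4, 5.7, -1.0]
width: 0.34
gripper_force: 25.0
```

>>> apply_moves:
  commands:
    - [36,0,0,0,0]
    - [40,0,0,0,0]
    - [45,0,0,0,0]
    - [52,0,0,0,0]
    - [60,0,0,0,0]
    - [60,0,0,0,0]

```text
clock: 21.52
position: [0.5086, 0.0436, 0.1065]
ee_rot: [3.14, -0.104, -0.0]
force: [0.3, -0.7, -0.0]
width: 0.6
gripper_force: 0.0
```

>>> apply_moves:
  commands:
    - [60,0,0,0.05,0]
    - [60,0,0,0.1,0]
    - [60,0,0,0.2,0]
    - [60,0,0,0.3,0]
    - [60,0,0,0.3,0]
    - [60,0,0,0.3,0]
    - [60,0,0,0.3,0]
    - [60,-0.2,-0.4,0.2,0]
    - [60,-0.3,-0.6,0,0]
    - [60,-0.3,-0.6,0,0]
    - [60,-0.3,-0.6,0,0]
    - [60,-0.3,-0.6,0,0]

```text
clock: 23.02
position: [0.4241, -0.1254, 0.2125]
ee_rot: [3.14, -0.104, 0.002]
force: [0.4, -0.4, -0.2]
width: 0.598
gripper_force: 0.0
```

>>> apply_moves:
  commands:
    - [60,-0.2,-0.7,0,0]
    - [60,-0.2,-0.7,0,0]
    - [60,-0.2,-0.7,0,0]
    - [60,-0.2,-0.7,0,0]
    - [60,0,0,0,0]

```text
clock: 23.65
position: [0.3753, -0.2956, 0.2124]
ee_rot: [3.138, -0.113, 0.001]
force: [0.9, -0.1, -0.1]
width: 0.598
gripper_force: 0.0
```

```bash
python3 s.py
python3 - <<'E'
from h import *
I,D=imaging.get_image("side"); A=I[145:260,225:395,::-1]
cv2.imwrite("pics/f.png",cv2.resize(A,(780,528),interpolation=cv2.INTER_CUBIC))
I,D=imaging.get_image("top"); A=I[150:235,225:445,::-1]
cv2.imwrite("pics/g.png",cv2.resize(A,(780,301),interpolation=cv2.INTER_CUBIC))
d=np.array([-.0913,-.9958]);k=np.array([.5145,.0915])+d*.0473
for z in(.117,.1258):print(z,(proj("side",[*k,z])-[225,145])*780/170,(proj("top",[*k,z])-[225,150])*3.545)
E
```

```text
[ 0.3753 -0.2956  0.2124] [ 0.9  -0.06 -0.1 ] [0.082 0.005 0.023] yaw -1.6427 23.65 -1.06
0.117 [416.34699548 235.50203802] [285.42633638 188.28902085]
0.1258 [416.43862897 225.40680333] [285.14355403 185.54230533]
```

View pics/f.png

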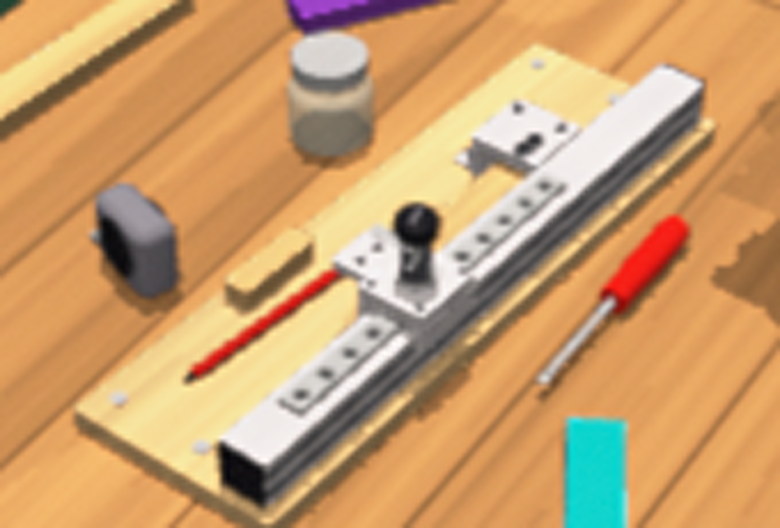

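View pics/g.png

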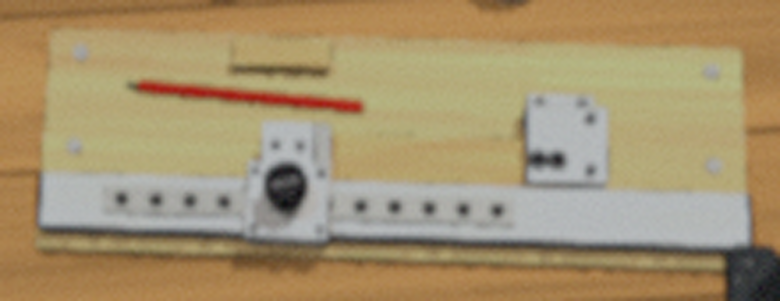

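The knob is at (417,224) in the side crop, matching the parked height of 0.126 m. The stop meets the batten, and the pencil and offcut have not moved.

```bash
python3 -c "
from h import *
print(arm.sign_off())"
```

```text
the job is handed in; nothing more can be done
None
```

The job is handed in: the plunger is parked in its rest notch, the batten was felt to seat against the end shoe with about 7.5 N beyond the drag, and the stop is left against the batten's end with the arm clear.

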